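# Empty compact through the self-closing bin flap

### The arm

A 7-joint arm with a two-finger parallel gripper is mounted at the origin on the work surface. World frame = base frame: x ahead of the robot, y to its left, z up, the work surface at z = 0. Lengths are in m, angles in degrees, forces in N, time in s.
With the tool pointing down it reaches from about 0.425 to 1.025 m from the base axis. Payload 9.4 kg.
Tool frame: the origin (TCP) lies at the very end of the fingers, on their centre line; the grasp point (between the pads) lies 19 mm behind it; z points along the fingers, y is the line along which they close (so a half turn about z gives the same grasp; the last joint's range is limited). The gripper opens to 93 mm and grips with 3 to 60 N. Pads are 15 mm wide; open, the fingers measure 128 mm over their backs; the gripper's body (75 mm by 188 mm) begins 65 mm behind the grasp point.
Start: joints at [-73.207, 34.337, -0.143, 91.639, 0.103, 54.024, -4.572], TCP at [0.262, 0.676, 0.219] pointing down, gripper open.
Joint ranges: [-147.43, 147.43], [-19.82, 112.94], [-74.19, 73.91], [6.32, 146.72], [-59.91, 239.91], [6.04, 106.73], [-150.56, 150.56]. Speed limits (degrees/s): [127.2, 127.2, 172.46, 172.46, 180, 180, 180].

### API

Orientations are given as [roll, pitch, yaw] about the fixed x, y, z axes, in that order (R = Rz(yaw) Ry(pitch) Rx(roll)).
In Python, from rig import ctrl, read_camera, camera_params, job, spotter gives the robot as it stands.
- The arm moves only by the tool step_arm, never from a script. Its argument "increments" is a list of rows, each a list of 7 numbers: the shift along the world's x, y, z normalised to -1 to 1, where 1 is 0.2 m, then the turn, a rotation vector about the world's x, y, z normalised to -1 to 1, where 1 is 30 degrees, then the closure, from -1 (fully open) to 1 (shut), so that 0 is half open. In form: [[dx, dy, dz, ax, ay, az, gripper], ...]. A call has 1 to 8 rows; each row is the pose to reach, as a shift and turn from the pose commanded when the call began; what a row does not reach only later rows make up. A row lasts 1/8 s, in which the tool goes at most 62.5 mm and 10.7 degrees, less where a joint would pass 70% of its speed; a pose out of reach is approached as far as the arm can. A call with a number of a shift or a turn outside -1 to 1 is refused whole. A call with a gripper value outside its range is refused whole. The fingers move at their own pace and stop on an object; "force" is the grip in N (left out, the last holds). Time passes only in rows, so rows that repeat a pose let the fingers close. It gives the time, the measured TCP pose, the force, the opening and the grip force at its end, in the units of the state.
- ctrl.observe(): the state, without advancing time (a new reading comes with each control period).
- read_camera(name): name is "side" or "top"; returns the picture (400x640x3 uint8, red, green, blue); there is no depth.
- camera_params(name): a dict with "intrinsics" (3x3 intrinsics, pixels), "world_from_camera" (4x4, takes a point from camera to world coordinates). Camera axes: x right, y down, z forward; pixel columns grow to the right and rows downward; lengths in m; the calibration is good to about 2 mm. A picture is of the moment at which its call begins. camera_params takes no time and is no camera call.
- job.job_done(): hands the job in; it is judged then, once.
Trained networks look in the newest picture that a camera, given by its name, has taken for a name from the list of things; names that differ only in an ending like _2 or _b are one class to them, and where a whole thing is asked for, a point or a joint stands for the part that bears it (a point fixed in the world has none). Each returns a list of dicts, best first, with "p" (0 to 1); they miss things now and then, are a little off and sometimes report something else, mostly with a low value. They report only what shows in the picture. A call takes as long as a camera call.
- spotter.look_for(query, camera): "pixel" ([column, row] in pixels, amid what is visible of it).
- spotter.outline_of(query, camera): "region" (400x640 bool, what is visible of it) and "pixel" ([column, row] in pixels, amid what is visible of it).
- spotter.spot_point(query, camera): "pixel" ([column, row] in pixels: a listed point, or the origin of a listed thing).
The state is a dict: "t": time; "q": joint angles; "joint_vel": joint speeds; "tau": joint torques, N m; "tcp_pos": TCP position; "tcp_rot": TCP orientation; "wrist_force": force on the tool from outside, world axes, zero at the start; "wrist_torque": the same for the moment, N m; "width": opening from 0.0 (shut) to 1.0 (fully open); "gripper_force": force on a finger pad.
Only numpy, scipy, OpenCV 4.12 (cv2) and the standard library are available. Lean on these libraries where they do the work, as an engineer would, in place of code of your own. Each camera call takes 0.05 s, during which the arm holds its last target. There are 200 camera calls.

### The job

Throw away the empty pink compact that lies on top of the clear drawer unit: with one finger push the unit's self-closing flap inwards and keep it open, and with the other finger push the compact over the edge until it drops into the bin below; only then let the flap swing shut. Slide the compact, do not pinch it or lift it, and leave the gold tin beside it and everything else on the dresser as they are.

Things in the scene. Friction and masses are not known exactly. Their poses are not given: they have to be found in the camera images.
- unit: Clear polystyrene mini drawer unit, fixed, 190 mm wide (y), foot 8 mm above the dresser top. Origin: at foot level straight below lip. Its x points level from the deck into the bin, y left along the lip, z up. Flat white deck, no rim, at z = 100 mm from x = -130 mm (drawers below) to x = 0; also beside the mouth, out to y = +-95 mm
- lip (a point): Middle of the deck's edge at the bin mouth (unit x 0, y 0, z 100 mm), axes as the unit's. The mouth spans x = 0 to 85 mm, y = -60 to 60 mm, between 3 mm white cheeks (y = +-61 to 64 mm) that rise alongside the flap; a hood, top 138 mm above the foot, covers x = 87 to 115 mm
- bin (a point): Middle of the bin's floor, 4 mm above the foot. The bin is 92 mm deep below the deck's underside and spans unit x = -42 to 112 mm, y = -60 to 60 mm, so it reaches 42 mm back under the deck
- flap (a joint): Smoke-blue flap over the mouth, 116 x 3 mm. Hinge at its upper far edge (unit x 85, z 140 mm, barrel radius 3 mm, axis along y); it slopes down to the lip at 25 degrees. Value in rad: 0 shut, growing as the lower edge swings down into the bin, to 1.25. A spring shuts it when let go: 0.5 N at the lower edge starts it, 1 to 4 N nearer the hinge opens it wide; the compact's weight does not
- flap_edge (a point): Middle of the flap's lower, swinging edge, 94 mm from the hinge
- compact: Empty compact to throw away: open square pink plastic base with a bare silver pan, 36 x 36 x 12 mm, about 20 g. Lies on the deck, centre 35 to 55 mm short of the lip, before the left or right half of the mouth, turned up to 17 degrees from the unit's axes. Origin: centre of its underside, z up
- tin: Closed round gold lip balm tin to keep, 36 mm across, 17 mm high, 35 g. On the deck before the other half of the mouth, 60 to 75 mm from the compact's centre. Origin: centre of its underside
- tray: Black ceramic tray, fixed, 310 (x) x 460 (y) x 20 mm, floor 8 mm thick; the unit stands in its middle. Origin: centre of its underside
- bottle: Tall square glass bottle, 56 x 56 x 175 mm, standing on the tray beside the unit. Origin: centre of its underside
- flask: Round green flask with silver cap, 72 mm across, 106 mm high, standing on the tray beside the unit. Origin: centre of its underside
- tumbler: Ribbed glass tumbler holding hair ties, 72 mm across, 85 mm high, standing on the tray beside the unit. Origin: centre of its underside
- lipstick: Shut black lipstick standing on the tray beside the unit, 21 mm across, 74 mm high. Origin: centre of its underside
- hairbrush: Wooden hairbrush lying on the dresser to the right, 195 x 60 x 30 mm. Origin: on its underside near the middle
- jar: Low white cream jar with a gold lid on the dresser to the left, 64 mm across, 52 mm high. Origin: centre of its underside

How it is judged (in metres and radians):
On the way, in this order (a step that is already met when the one before it is completed fails the run):
1. a finger pushes the flap open while the compact still lies on the deck (value of joint flap above 0.15 rad and contact force between the fingers and flap above 0.05 N and x of compact in the frame of unit below -0.002 m and z of compact in the frame of unit above 0.096 m), for 0.04 s.
2. the compact has dropped into the bin while the finger still holds the flap open (value of joint flap above 0.15 rad and contact force between the fingers and flap above 0.05 N and z of compact in the frame of unit below 0.07 m and x of compact in the frame of unit between -0.045 and 0.115 m and y of compact in the frame of unit between -0.062 and 0.062 m), for 0.04 s.
At the end, for the whole second after the job is handed in: The compact lies at rest in the bin (inside its walls, at least 30 mm below the deck), the flap has swung shut (within 0.04 rad), and the tin and all other things stand within 15 mm of where they were (z of compact in the frame of unit below 0.07 m and x of compact in the frame of unit between -0.045 and 0.115 m and y of compact in the frame of unit between -0.062 and 0.062 m and value of joint flap below 0.04 rad and linear speed of compact below 0.03 m/s and distance of each of tin, bottle, flask, tumbler, lipstick, hairbrush, jar from where it was at the start of the episode below 0.015 m); the robot touches nothing.
It fails at once if the compact is lifted more than 12 mm off the deck (z of compact in the frame of unit above 0.112 m).
It fails at once if the compact is pinched or jammed (more than 15 N from the fingers) (contact force between the fingers and compact above 15 N).
It fails at once if the tin or another bystander is shoved more than 15 mm or knocked over (distance of any of tin, bottle, flask, tumbler, lipstick, hairbrush, jar from where it was at the start of the episode above 0.015 m or angle between any of tin, bottle, flask, tumbler, lipstick, hairbrush, jar's own z axis and vertical above 0.35 rad).
It also fails if it takes over 35 s, if anything falls off the work surface, if the arm or the gripper's body presses on something with over 40 N, if the wrist force passes 120 N, or if a joint passes its speed limit or range.

## Working session

There is one attempt and no reset: what is moved stays moved. The work goes in short steps, Python scripts to look and compute and a tool call to move; the robot and the scene stay as the last step left them, time stands still between calls to the robot, and variables do not carry over. Pictures are saved under pics/ and viewed, at most 10 in all, crops included, and the job is handed in when it is done.

Besides the shell and the picture viewer there is one more tool, called after ">>>" by a JSON object that holds its "api" and its "payload". step_arm: Moves the arm, as the interface text tells. Scaled input: -1 to 1 covers 0.2 m each way for a shift and 30 degrees each way for a turn. Its arguments: {"type":"object","properties":{"increments":{"type":"array","items":{"type":"array","items":{"type":"number","minimum":-1,"maximum":1}}},"force":{"type":"number"}},"required":["increments"]}

```bash
mkdir -p pics; python3 - <<'E'
from rig import ctrl, read_camera, camera_params, spotter
import cv2,numpy as np
s=ctrl.observe();print(s['t'],s['tcp_pos'],s['tcp_rot'],s['width'])
for c in ['top','side']:
    im=read_camera(c);cv2.imwrite(f'pics/{c}0.png',im[:,:,::-1])
    P=camera_params(c);print(c,np.round(P['intrinsics'],1).tolist(),np.round(P['world_from_camera'],3).tolist())
    for q in ['lip','compact','tin','flap_edge','unit','bin','tray']:
        print(q,[(round(d['p'],2),np.round(d['pixel'],1).tolist()) for d in spotter.spot_point(q,c)[:2]])
E
```

```text
0.0 [0.26191109 0.67551734 0.21776222] [-1.79911244e+02  1.14404062e-02  1.58814829e+02] 1.0045320891607536
top [[412.0, 0.0, 316.7], [0.0, 412.0, 199.4], [0.0, 0.0, 1.0]] [[0.028, -0.999, 0.034, 0.452], [-1.0, -0.027, 0.014, -0.022], [-0.013, -0.034, -0.999, 1.474], [0.0, 0.0, 0.0, 1.0]]
lip [(0.66, [321.4, 189.6])]
compact [(0.58, [313.8, 206.8])]
tin [(0.51, [331.8, 199.5])]
flap_edge [(0.83, [319.4, 190.7])]
unit [(0.58, [320.3, 194.0])]
bin [(0.88, [320.6, 183.8])]
tray []
side [[416.8, 0.0, 329.9], [0.0, 416.8, 203.2], [0.0, 0.0, 1.0]] [[0.757, 0.36, -0.545, 1.201], [0.653, -0.438, 0.618, -0.774], [-0.016, -0.824, -0.567, 0.847], [0.0, 0.0, 0.0, 1.0]]
lip [(0.73, [329.7, 214.7])]
compact [(0.56, [377.6, 218.9]), (0.55, [318.6, 206.2])]
tin [(0.68, [311.6, 216.3])]
flap_edge [(0.98, [329.7, 215.2]), (0.24, [320.7, 209.1])]
unit [(0.72, [332.4, 239.0]), (0.43, [409.2, 174.7])]
bin [(0.66, [336.9, 240.4]), (0.58, [328.2, 213.3])]
tray []
```

```bash
python3 - <<'E'
import cv2
for c,(x,y,w,h) in {'top':(220,120,200,150),'side':(220,110,220,165)}.items():
    im=cv2.imread(f'pics/{c}0.png')[y:y+h,x:x+w]
    cv2.imwrite(f'pics/{c}0c.png',cv2.resize(im,(800,600),interpolation=cv2.INTER_CUBIC))
E
```

```text
(no output)
```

View pics/top0c.png

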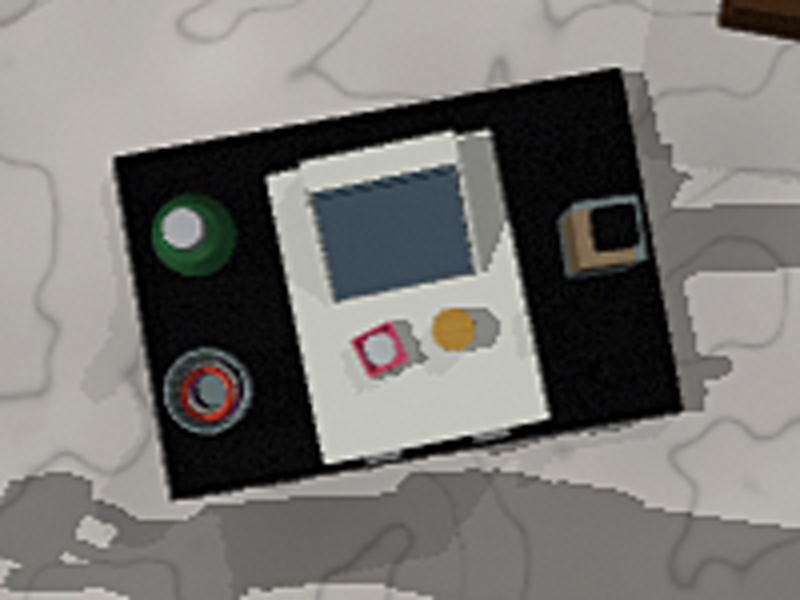

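View pics/side0c.png

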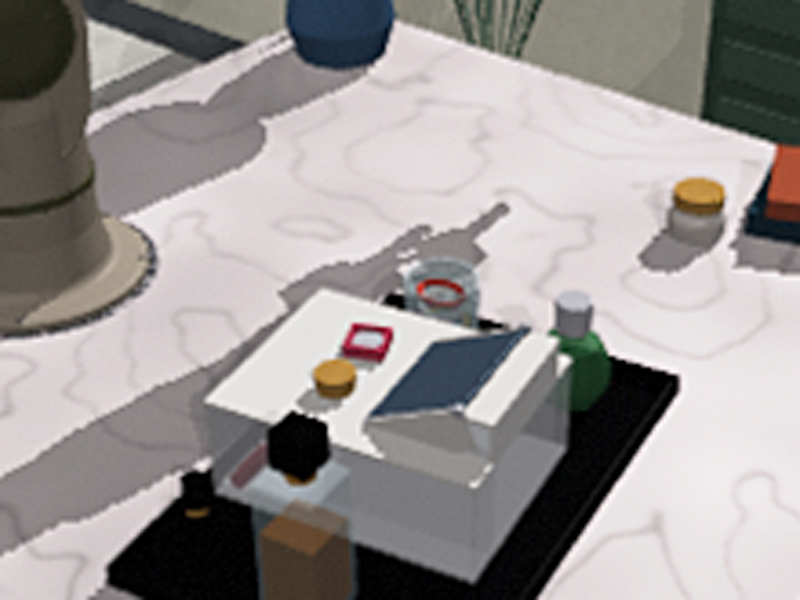

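The top crop shows the compact at about (380,350) and the gold tin at (455,328). The flap's lower edge runs from (335,301) to (474,274), and the deck's front corners are (323,463) and (550,417). The side view agrees, with the compact on the left and nothing in front of the flap. Next I fit the unit pose and segment the compact.

```bash
cat > h.py <<'E'
import numpy as np, cv2
from rig import camera_params
def ray(c,px,z):
    P=camera_params(c);T=np.array(P['world_from_camera']);K=np.array(P['intrinsics'])
    d=T[:3,:3]@np.linalg.solve(K,[px[0],px[1],1.]);o=T[:3,3]
    return (o+d*(z-o[2])/d[2])[:2]
def proj(c,p):
    P=camera_params(c);T=np.array(P['world_from_camera']);K=np.array(P['intrinsics'])
    q=K@(T[:3,:3].T@(np.asarray(p)-T[:3,3]));return q[:2]/q[2]
E
python3 - <<'E'
from h import *
from scipy.optimize import least_squares
o=np.array([220,120.])
pts=[((323,463),(-130,95,100)),((550,417),(-130,-95,100)),((335,301),(0,58,100)),((474,274),(0,-58,100)),((313,192),(83,58,141)),((457,166),(83,-58,141))]
def W(p,u):
    c,s=np.cos(p[2]),np.sin(p[2]);x,y,z=np.array(u)/1000
    return [p[0]+c*x-s*y,p[1]+s*x+c*y,z+.008]
side=[((329.9,214.9),(0,0,100))]
res=lambda p:np.concatenate([proj('top',W(p,u))-(o+(np.array(a)-.5)/4) for a,u in pts]+[proj('side',W(p,u))-np.array(a) for a,u in side])
r=least_squares(res,[.45,0,.19]);p=r.x;print('lip',p[:2],np.degrees(p[2]),np.round(r.fun,1))
c,s=np.cos(p[2]),np.sin(p[2]);R=np.array([[c,-s],[s,c]])
for cam in ['top','side']:
    im=cv2.imread(f'pics/{cam}0.png');b,g,rr=[im[...,i].astype(int) for i in range(3)]
    pink=((rr-g>60)&(b-g>10)).astype(np.uint8);gold=((rr-b>70)&(g-b>30)).astype(np.uint8)
    for n,m,z in [('pink',pink,.119),('gold',gold,.125 if cam=='top' else .118)]:
        k,l,st,ce=cv2.connectedComponentsWithStats(m)
        for i in range(1,k):
            if st[i,4]<15: continue
            w=ray(cam,ce[i],z);u=R.T@(w-p[:2])*1000
            if abs(u).max()>150: continue
            cn=cv2.findContours((l==i).astype(np.uint8),0,2)[0][0].reshape(-1,2)
            C=np.array([R.T@(ray(cam,q,z)-p[:2])*1000 for q in cn],np.float32)
            print(cam,n,st[i,4],u.round(1),'bbox',C.min(0).round(),C.max(0).round(),cv2.minAreaRect(C))
E
```

```text
lip [ 0.52655053 -0.01637142] 12.77005355096516 [-0.1 -0.5 -0.5 -0.2  0.3 -0.7 -0.1 -0.7  0.3  0.8 -0.4  0.3 -1.  -0.5]
top pink 61 [-48.2  30.1] bbox [-67.  11.] [-27.  51.] ((-47.75429153442383, 30.86266326904297), (33.83953094482422, 33.84620666503906), 15.365038871765137)
top gold 84 [-43.2 -30.1] bbox [-60. -46.] [-27. -14.] ((-43.454673767089844, -29.51963233947754), (29.45741844177246, 32.7620735168457), 78.71269989013672)
side pink 68 [-41.3  24.4] bbox [-65.   2.] [-21.  51.] ((-42.101497650146484, 26.40282440185547), (36.10763168334961, 47.13438034057617), 13.690242767333984)
side gold 66 [-44.8 -24.6] bbox [-60. -42.] [-28.  -6.] ((-45.67101287841797, -24.390201568603516), (33.26185607910156, 30.772937774658203), 26.74150276184082)
```

>>> {"api": "step_arm", "payload": {"increments": [[0.07,-0.21,0.1,0,0,-0.12,-1],[0.14,-0.42,0.1,0,0,-0.24,-1],[0.21,-0.63,0.1,0,0,-0.35,-1],[0.28,-0.84,0.1,0,0,-0.467,-1]], "force": 8}}

```text
t: 1.3
tcp_pos: [0.3185, 0.5066, 0.2388]
tcp_rot: [180.0, 0.0, 144.7]
wrist_force: [0.3, -0.4, -0.7]
width: 0.999
gripper_force: 0.0
```

>>> {"api": "step_arm", "payload": {"increments": [[0.07,-0.21,0,0,0,-0.12,-1],[0.14,-0.42,0,0,0,-0.24,-1],[0.21,-0.63,0,0,0,-0.35,-1],[0.28,-0.84,0,0,0,-0.467,-1]]}}

```text
t: 1.8
tcp_pos: [0.3745, 0.3387, 0.2389]
tcp_rot: [180.0, -0.0, 130.7]
wrist_force: [0.3, 0.4, 0.2]
width: 1.001
gripper_force: 0.0
```

>>> {"api": "step_arm", "payload": {"increments": [[0.07,-0.21,0,0,0,-0.12,-1],[0.14,-0.42,0,0,0,-0.24,-1],[0.21,-0.63,0,0,0,-0.35,-1],[0.28,-0.84,0,0,0,-0.467,-1],[0.28,-0.84,0,0,0,-0.467,-1]]}}

```text
t: 2.42
tcp_pos: [0.4309, 0.1691, 0.239]
tcp_rot: [180.0, 0.0, 116.5]
wrist_force: [-0.9, 1.2, -1.6]
width: 1.002
gripper_force: 0.0
```

>>> {"api": "step_arm", "payload": {"increments": [[0.07,-0.21,0,0,0,-0.12,-1],[0.14,-0.41,0,0,0,-0.23,-1],[0.21,-0.62,0,0,0,-0.35,-1],[0.28,-0.819,0,0,0,-0.458,-1],[0.28,-0.819,0,0,0,-0.458,-1]]}}

```text
t: 3.05
tcp_pos: [0.4869, 0.0063, 0.2388]
tcp_rot: [180.0, 0.1, 102.8]
wrist_force: [-0.9, -0.3, -0.2]
width: 0.998
gripper_force: 0.0
```

>>> {"api": "step_arm", "payload": {"increments": [[0,0,-0.1,-0.05,0.24,0,-1],[0,0,-0.2,-0.11,0.4875,0,-1],[0,0,-0.3,-0.11,0.4875,0,-1],[0,0,-0.3,-0.11,0.4875,0,-1],[0,0,-0.3,-0.11,0.4875,0,-1]]}}

```text
t: 3.68
tcp_pos: [0.4859, 0.009, 0.1792]
tcp_rot: [-165.0, -0.1, 103.1]
wrist_force: [0.1, -0.1, 0.1]
width: 1.005
gripper_force: 0.0
```

```bash
python3 - <<'E'
from h import *
from rig import ctrl, read_camera
from scipy.spatial.transform import Rotation as Ro
s=ctrl.observe();R=Ro.from_euler('xyz',s['tcp_rot'],degrees=True).as_matrix();print(s['t'],s['tcp_pos'],R.round(3).tolist())
a=read_camera('top');b=read_camera('side')
a=a[130:250,240:400,::-1];b=b[150:270,240:400,::-1]
cv2.imwrite('pics/h1.png',np.vstack([cv2.resize(i,(400,300),interpolation=cv2.INTER_CUBIC) for i in (a,b)]))
E
```

```text
3.675 [0.48591504 0.00896229 0.17921856] [[-0.227, 0.941, -0.252], [0.974, 0.219, -0.057], [0.002, -0.258, -0.966]]
```

View pics/h1.png

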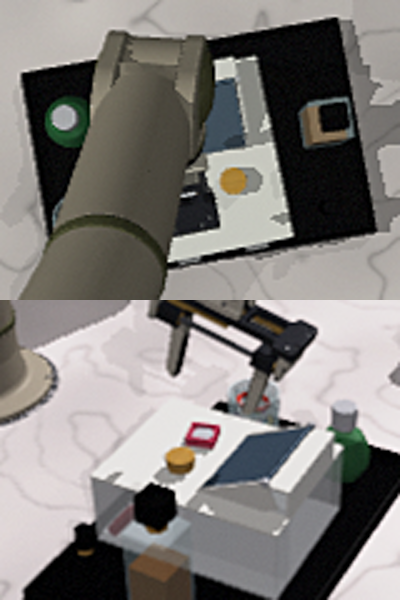

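Tilt is as planned: the front finger is lower, over the flap's lower half, and the rear finger is behind the compact (side crop about (175,350) and (255,395)). I lower part-way and check.

>>> {"api": "step_arm", "payload": {"increments": [[0,-0.015,-0.1,0,0,0,-1],[0,-0.015,-0.2,0,0,0,-1],[0,-0.015,-0.28,0,0,0,-1],[0,-0.015,-0.28,0,0,0,-1],[0,-0.015,-0.28,0,0,0,-1]]}}

```text
t: 4.4
tcp_pos: [0.486, 0.0051, 0.1231]
tcp_rot: [-165.0, -0.1, 103.0]
wrist_force: [-0.9, 0.3, 1.2]
width: 0.999
gripper_force: 0.3
```

```bash
cat >> h.py <<'E'
def snap(n):
    from rig import ctrl, read_camera
    from scipy.spatial.transform import Rotation as Ro
    s=ctrl.observe();R=Ro.from_euler('xyz',s['tcp_rot'],degrees=True).as_matrix()
    U=np.array([[.9753,-.2210,0],[.2210,.9753,0],[0,0,1]])
    u=lambda w:(U.T@(np.array(w)-[.5266,-.0164,.008])*1000).round(1)
    t=np.array(s['tcp_pos']);h=s['width']*.0465
    print(s['t'],'tcp',u(t),'A in',u(t+R[:,1]*h),'A out',u(t+R[:,1]*(h+.0175)),'B in',u(t-R[:,1]*h),'F',np.round(s['wrist_force'],1),s['width'])
    b=read_camera('side')[160:250,270:390,::-1]
    cv2.imwrite(f'pics/{n}.png',cv2.resize(b,(720,540),interpolation=cv2.INTER_CUBIC))
E
python3 -c "from h import *;snap('h2')"
```

```text
4.4 tcp [-34.8  29.9 115.1] A in [ 10.1  30.2 103.1] A out [27.  30.2 98.6] B in [-79.7  29.7 127.2] F [-0.9  0.3  1.2] 0.999302496396888
```

View pics/h2.png

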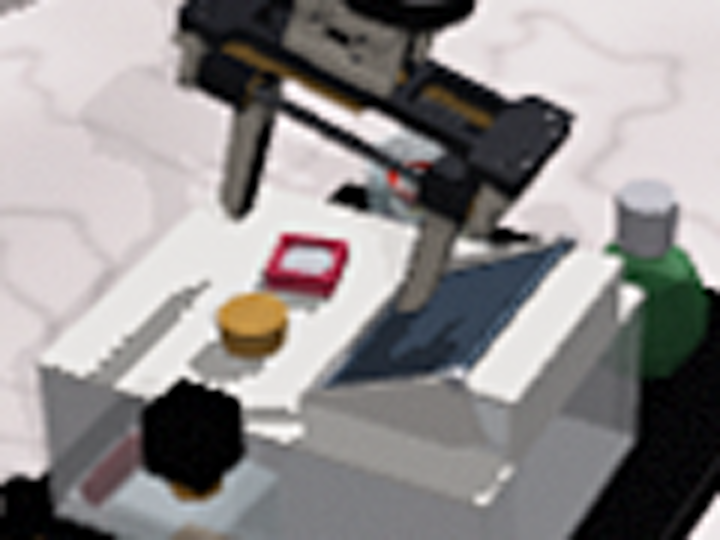

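The front finger has just met the flap near (415,305), and the rear finger stands behind the compact at (235,215). I press down to open the flap.

>>> {"api": "step_arm", "payload": {"increments": [[0,0,-0.03,0,0,0,-1],[0,0,-0.06,0,0,0,-1],[0,0,-0.09,0,0,0,-1],[0,0,-0.115,0,0,0,-1],[0,0,-0.115,0,0,0,-1],[0,0,-0.115,0,0,0,-1]]}}

```text
t: 5.2
tcp_pos: [0.4856, 0.0051, 0.0995]
tcp_rot: [-164.9, -0.1, 103.0]
wrist_force: [-1.4, 0.1, 1.2]
width: 0.995
gripper_force: 0.5
```

```bash
python3 -c "from h import *;snap('h3')"
```

```text
5.2 tcp [-35.3  30.   91.5] A in [ 9.4 30.2 79.5] A out [26.3 30.3 75. ] B in [-79.9  29.8 103.5] F [-1.4  0.1  1.2] 0.9948290350495097
```

View pics/h3.png

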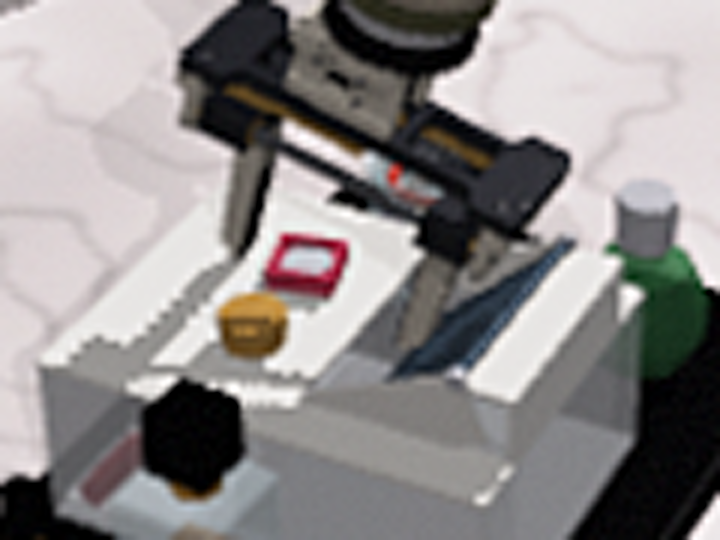

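The flap is open under the front finger and the compact is untouched. Now I slide forward along unit x.

>>> {"api": "step_arm", "payload": {"increments": [[0.02,0.0045,0,0,0,0,-1],[0.04,0.009,0,0,0,0,-1],[0.06,0.0135,0,0,0,0,-1],[0.08,0.018,0,0,0,0,-1],[0.1,0.0225,0,0,0,0,-1],[0.12,0.027,0,0,0,0,-1],[0.14,0.0317,0,0,0,0,-1],[0.14,0.0317,0,0,0,0,-1]]}}

```text
t: 6.25
tcp_pos: [0.5145, 0.0116, 0.0996]
tcp_rot: [-165.0, -0.1, 103.0]
wrist_force: [-1.2, -0.3, 0.9]
width: 1.002
gripper_force: 0.9
```

```bash
python3 -c "from h import *;snap('h4')"
```

```text
6.25 tcp [-5.7 30.  91.6] A in [39.3 30.2 79.6] A out [56.3 30.3 75. ] B in [-50.7  29.7 103.6] F [-1.2 -0.3  0.9] 1.0020139262944552
```

View pics/h4.png

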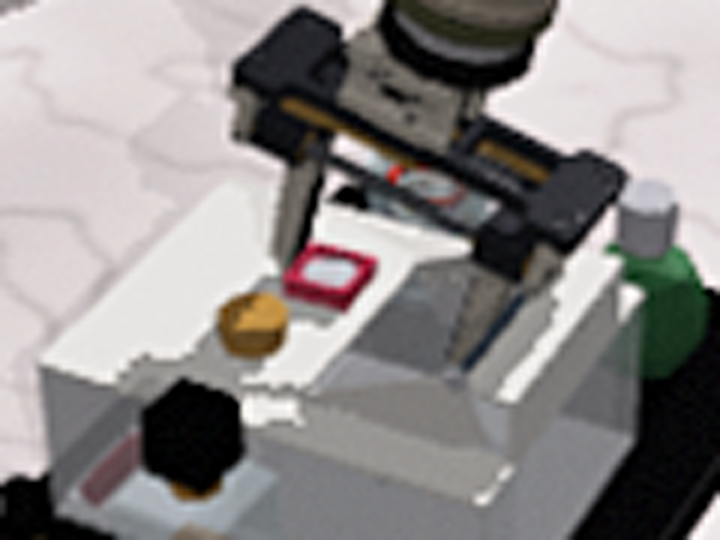

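The compact slides squarely in front of the rear finger and the flap is wide open. Now I narrow the gripper while advancing, so the front finger stays and the rear one pushes.

>>> {"api": "step_arm", "payload": {"increments": [[0,0,0.005,0,0,0,-0.9],[0.012,0.003,0.01,0,0,0,-0.8],[0.025,0.006,0.012,0,0,0,-0.7],[0.037,0.008,0.014,0,0,0,-0.6],[0.049,0.011,0.014,0,0,0,-0.6],[0.049,0.011,0.014,0,0,0,-0.6]]}}

```text
t: 7.05
tcp_pos: [0.5242, 0.0138, 0.1024]
tcp_rot: [-165.0, -0.1, 103.0]
wrist_force: [-2.0, -0.5, 0.4]
width: 0.799
gripper_force: 1.1
```

```bash
python3 -c "from h import *;snap('h5')"
```

```text
7.05 tcp [ 4.3 30.  94.4] A in [40.2 30.1 84.8] A out [57.1 30.2 80.3] B in [-31.6  29.8 104. ] F [-2.  -0.5  0.4] 0.7990076638524942
```

View pics/h5.png

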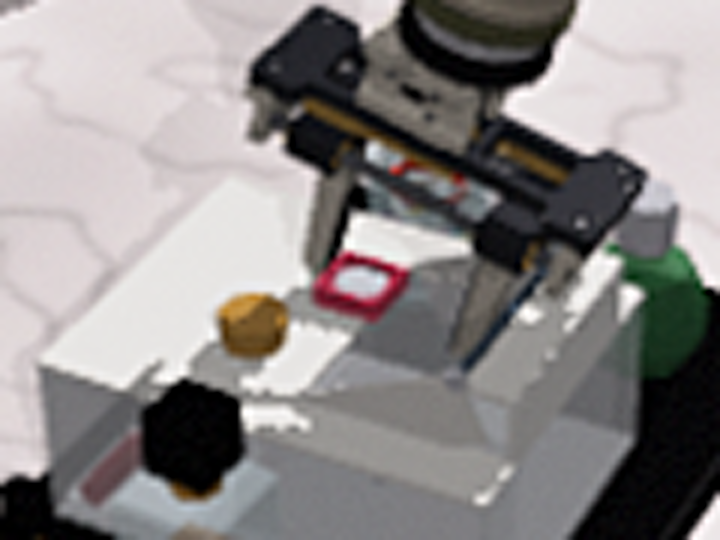

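>>> {"api": "step_arm", "payload": {"increments": [[0,0,0.002,0,0,0,-0.5],[0.012,0.003,0.005,0,0,0,-0.4],[0.025,0.006,0.008,0,0,0,-0.3],[0.037,0.008,0.011,0,0,0,-0.2],[0.049,0.011,0.013,0,0,0,-0.17],[0.049,0.011,0.013,0,0,0,-0.17],[0.049,0.011,0.013,0,0,0,-0.17]]}}

```text
t: 7.98
tcp_pos: [0.5339, 0.016, 0.1051]
tcp_rot: [-165.0, -0.1, 103.0]
wrist_force: [-1.4, 0.3, 0.9]
width: 0.586
gripper_force: 1.0
```

```bash
python3 -c "from h import *;snap('h6')"
```

```text
7.975 tcp [14.3 29.9 97.1] A in [40.6 30.1 90. ] A out [57.6 30.2 85.5] B in [-12.   29.8 104.1] F [-1.4  0.3  0.9] 0.5861958425303586
```

View pics/h6.png

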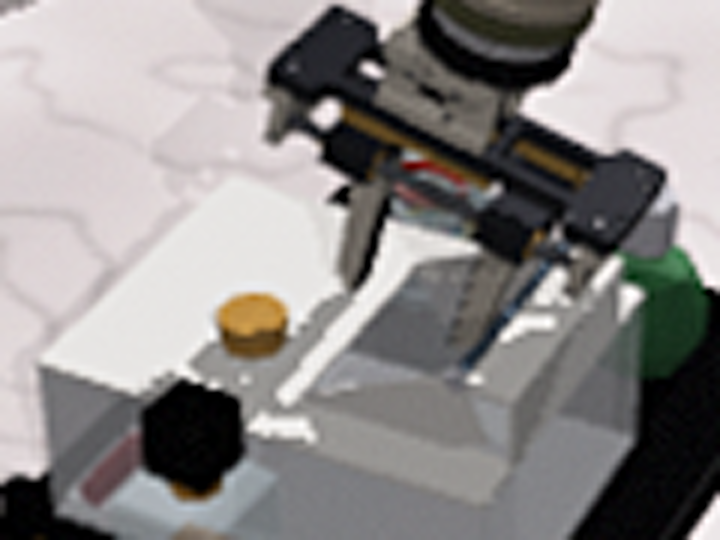

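The compact has gone over the lip while the flap is still held open. I hold briefly, then lift out so the flap swings shut.

>>> {"api": "step_arm", "payload": {"increments": [[0,0,0,0,0,0,-0.17],[0,0,0,0,0,0,-0.17],[-0.02,-0.005,0.05,0,0,0,-0.17],[-0.05,-0.01,0.12,0,0,0,-0.17],[-0.07,-0.016,0.22,0,0,0,-0.17],[-0.07,-0.016,0.35,0,0,0,-0.17],[-0.07,-0.016,0.5,0,0,0,-0.17],[-0.07,-0.016,0.65,0,0,0,-0.17]]}}

```text
t: 9.02
tcp_pos: [0.52, 0.0127, 0.2375]
tcp_rot: [-165.1, -0.1, 103.0]
wrist_force: [-0.3, 1.2, -0.5]
width: 0.586
gripper_force: 0.0
```

>>> {"api": "step_arm", "payload": {"increments": [[0,0.2,0.1,0,0,0,-0.17],[0,0.4,0.1,0,0,0,-0.17],[0,0.6,0.1,0,0,0,-0.17],[0,0.8,0.1,0,0,0,-0.17],[0,1,0.1,0,0,0,-0.17],[0,1,0.1,0,0,0,-0.17],[0,1,0.1,0,0,0,-0.17],[0,1,0.1,0,0,0,-0.17]]}}

```text
t: 10.02
tcp_pos: [0.5199, 0.2114, 0.2557]
tcp_rot: [-165.1, -0.1, 102.9]
wrist_force: [-0.4, -0.1, 1.3]
width: 0.586
gripper_force: 0.0
```

```bash
python3 - <<'E'
from h import *
from rig import read_camera
snap('h7')
a=read_camera('top')[120:270,220:420,::-1];b=read_camera('side')[150:270,240:400,::-1]
cv2.imwrite('pics/h8.png',np.vstack([cv2.resize(i,(400,300),interpolation=cv2.INTER_CUBIC) for i in (a,b)]))
E
```

```text
10.025 tcp [ 43.8 223.6 247.7] A in [ 70.2 223.7 240.7] A out [ 87.1 223.8 236.2] B in [ 17.5 223.6 254.7] F [-0.4 -0.1  1.3] 0.5863401493309585
```

View pics/h8.png

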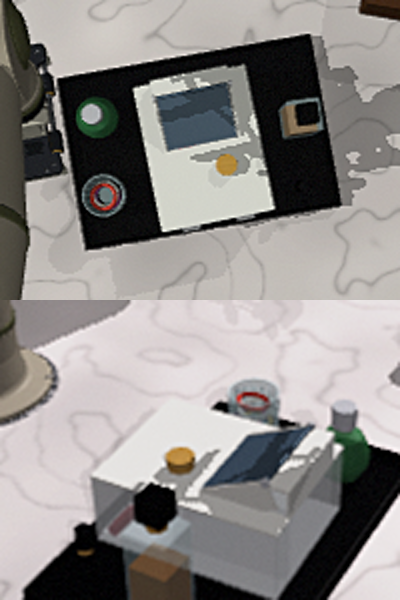

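The compact is off the deck and inside the bin, the flap is shut, and the tin, flask, tumbler, bottle and lipstick stand where they were. The arm is clear of everything.

```bash
python3 -c "from rig import job;print(job.job_done())"
```

```text
the job is handed in; nothing more can be done
None
```

The compact was pushed off the deck into the bin while the other finger held the flap open; the flap then swung shut, the tin and the other items in view stayed put, and the job is handed in (no verdict was returned).

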